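# Unlock, turn and relock the rotary microscope stage

### The job

Ease off the lock screw of the rotary stage, by no more than a quarter turn from where it stands, just enough that the round plate comes free; turn the plate by its upright peg until the peg stands in line with the thin index fin on the foot; then do the screw up again by feel until the plate is firmly locked, without overtightening it. Never force the plate round while it is clamped, do not touch the clay whorl lying on it or let it slide from its place, and leave the things around the stage where they are.

Things in the scene. Friction and masses are not known exactly. Their poses are not given: they have to be found in the camera images.
- knob_grip (a point): Middle of the black wing bar of the lock screw's knob: bar 56 mm long (its x), 12 mm thick (its y; pinch across this), 26 mm high, standing on a thin vertical stem. The point is on the screw's vertical axis, 93 mm above the bench; the flat bracket arm that carries the screw has its top 31 mm below the point. The x and y axes turn with the knob.
- pad: Brass pad of small sprung studs, 19 mm across, under the bracket arm at the lower end of the lock screw; bears on the plate's rim 78 mm from the plate's axis (wanted: over 40 N, never over 170 N; about 65 N per mm). The origin is at its underside's height at screw reading 0; this reading does not follow the studs. A very tight screw may spring back when let go, to about 100 N; harmless.
- plate: Round aluminium stage plate, 180 mm diameter, 12 mm thick, top 40 mm above the bench, turning about the vertical axis through its origin (origin at the centre of its underside), with light friction of its own (0.06 N m) and free for about 1.2 rad clockwise past the index. Its -y axis points to the peg. Its top is slightly out of true (about 1 mm at the rim), so after it is turned to the index the screw bites farther clockwise than before.
- peg (a point): Middle of the upright steel peg on the plate: round, 14 mm diameter, standing 45 mm above the plate's top (from 40 to 85 mm above the bench), 74 mm from the plate's axis. The point is 62 mm above the bench.
- index (a point): Top of the thin upright steel index fin on the foot, just outside the plate's rim, 104 mm from the plate's axis and 47 mm above the bench; fin 4 mm thick (x), 16 mm long (y, radial; +y points at the plate's axis). The screw is straight across the plate from it. In line: the peg's x in this frame is 0; the peg starts 29 to 69 degrees anticlockwise of it seen from above, so the plate has to turn clockwise.
- stage: Grey painted round foot of the rotary stage, 250 mm diameter, 22 mm high, fixed to the bench; its origin is at the centre of its underside, on the plate's axis. +y points to the lock screw's bracket, -y to the index fin. The bracket's post stands 97 to 125 mm from the axis and reaches 62 mm above the bench.
- whorl_mid (a point): Middle of the clay spindle whorl (a find, 44 mm diameter, 20 mm high, 30 g) that lies loose at the plate's centre and rides round with it; not to be touched, nor to slide more than 12 mm from the plate's axis.
- plate_mid (a point): Centre of the plate's top face, on its axis.
- jar: Bystander: glass jar, 48 mm diameter, 62 mm high, origin under its centre.
- loupe: Bystander: black loupe, 42 mm diameter, 40 mm high, origin under its centre.
- tray: Bystander: white tray, 100 x 140 x 25 mm, origin under its centre.
- whorl: The same clay whorl; this origin is at the centre of its underside.
- knob (a joint): Turn of the lock screw, rad: grows anticlockwise from above = loosening; starts, clamped, between -0.35 and 0; never above 1.6. 0.3 to 0.7 rad of loosening frees the plate. 2.5 mm of pad travel per rad. Drag 0.25 N m while turning; stays where left. Once the pad bears, torque rises 0.4 N m per rad: a rise of 0.10 over slack, felt when stopped, is barely firm, 0.15 to 0.25 right, 0.43 overtight.
There are look-alikes about, which are no part of the job. Of the things like the whorl, leave any that is black; of the rest the larger one is meant.

How it is judged:
On the way, in this order (a step that is already met when the one before it is completed fails the run):
1. the lock screw is backed off: the pad no longer presses on the plate (under 5 N) (contact force between pad and plate below 5 N), for 0.2 s.
2. with the clamp slack, the peg is brought in line with the index fin (within 4 mm sideways) (x of peg in the frame of index between -0.004 and 0.004 m and contact force between pad and plate below 30 N and angular speed of plate below 0.1 rad/s), for 0.2 s.
At the end, for the whole second after the job is handed in: The peg is in line with the index fin within 4 mm sideways, the pad presses the plate with more than 40 N (and has never exceeded 170 N), knob and plate are at rest, and the whorl lies flat within 12 mm of the plate's axis (x of peg in the frame of index between -0.004 and 0.004 m and contact force between pad and plate above 40 N and velocity of joint knob between -0.05 and 0.05 rad/s and angular speed of plate below 0.05 rad/s and horizontal distance between whorl_mid and plate_mid below 0.012 m and angle between whorl_mid's own z axis and vertical below 0.2 rad); the robot touches nothing.
It fails at once if the screw is backed off too far (joint above 1.6 rad: more than a quarter turn from any start) (value of joint knob above 1.6 rad).
It fails at once if the screw is overtightened (pad force over 170 N, pressing back on a held knob with about 0.43 N m) (contact force between pad and plate above 170 N).
It fails at once if the plate is forced round while clamped (turning faster than 0.3 rad/s under more than 30 N) (contact force between pad and plate above 30 N and angular speed of plate above 0.3 rad/s).
It fails at once if the robot touches the whorl, or it slides more than 12 mm from the plate's axis (contact force between any of the fingers, the arm and whorl above 0.5 N or horizontal distance between whorl_mid and plate_mid above 0.012 m).
It fails at once if jar, loupe or tray is shoved aside (more than 20 mm) (distance of any of jar, loupe, tray from where it was at the start of the episode above 0.02 m).
It also fails if it takes over 64 s, if anything falls off the work surface, if the arm or the gripper's body presses on something with over 40 N, if the wrist force passes 120 N, or if a joint passes its speed limit or range.

### The arm

A 7-joint arm with a two-finger parallel gripper is mounted at the origin on the work surface. World frame = base frame: x ahead of the robot, y to its left, z up, the work surface at z = 0. Lengths are in m, angles in rad, forces in N, time in s.
With the tool pointing down it reaches from about 0.425 to 0.875 m from the base axis. Payload 8.4 kg.
Tool frame: the origin (TCP) lies midway between the tips of the shut fingers; the grasp point (between the pads) lies 19 mm behind it (tcp_to_grasp is the distance from the TCP to the grasp point, in m); z points along the fingers, y is the direction in which the jaws open and shut (so a half turn about z gives the same grasp; the last joint's range is limited). The gripper opens to 85 mm and grips with 20 to 120 N. Pads are 22 mm wide; open, the fingers measure 114 mm over their backs; the gripper's body (76 mm by 85 mm) begins 54 mm behind the grasp point. The pads swing forward as they close: fully open they stand 13 mm farther back than shut.
Start: joints at [-1.265, 0.333, 0.04, 1.465, -0.013, 1.343, -0.059], TCP at [0.256, 0.597, 0.231] pointing down, gripper open.
Joint ranges: [-2.58, 2.58], [-0.38, 2.09], [-1.3, 1.39], [0.25, 2.4], [-1.5, 4.64], [0.08, 2.09], [-2.65, 2.65]. Speed limits (rad/s): [2.22, 2.22, 2.79, 2.79, 3.14, 3.14, 3.14].

### API

Orientations are given as a 3x3 rotation matrix whose columns are the frame's x, y, z axes.
In Python, from station import * gives the robot as it stands.
- The arm moves only by the tool move_arm, never from a script. Its argument "deltas" is a list of rows, each a list of 5 numbers: the shift along the world's x, y, z in m, then the turn about the world's z in rad, then the closure, from 0 (fully open) to 1 (shut). A call has 1 to 8 rows; each row is the pose to reach, as a shift and turn from the pose commanded when the call began; what a row does not reach only later rows make up. A row lasts 1/12 s, in which the tool goes at most 41.7 mm and 7.16 degrees, less where a joint would pass 70% of its speed; a pose out of reach is approached as far as the arm can. A call with a gripper value outside its range is refused whole. The fingers move at their own pace and stop on an object; "grip_force" is the grip in N (left out, the last holds). Time passes only in rows, so rows that repeat a pose let the fingers close. It gives the time, the measured TCP pose, the force and the opening at its end, in the units of the state.
- get_obs(): the state, without advancing time (a new reading comes with each control period).
- read_camera(name): name is "scene" or "top" or "wrist"; returns the picture (480x640x3 uint8, red, green, blue); there is no depth.
- calibration(name): a dict with "fov_y" (degrees; the focal length in pixels is half the picture's height over the tangent of half this angle, whatever the lens; pixels are square), "cx", "cy" (the principal point, pixels), "origin" and "orientation" of the camera in the world; the wrist camera has in their place "tool_from_camera" (4x4, takes a point from camera to tool coordinates, whose origin is the TCP and whose axes are the flange's). Camera axes: x right, y up, looking along -z (the intrinsics and any distortion apply to the point x, -y, -z); pixel columns grow to the right and rows downward; lengths in m; the calibration is good to about 2 mm. The wrist camera is an equidistant fisheye: a pixel r from the principal point sees the ray r / f radians off the axis. A picture is of the moment at which its call begins: read the wrist's pose just before it. calibration takes no time and is no camera call.
- sign_off(): hands the job in, once; it reports no verdict.
The state is a dict: "time": time; "q": joint angles; "dq": joint speeds; "joint_efforts": joint torques, N m; "ee_pos": TCP position; "ee_rot": TCP orientation; "ft_force": force on the tool from outside, world axes, zero at the start; "ft_torque": the same for the moment, N m; "grip_width": opening from 0.0 (shut) to 1.0 (fully open).
Only numpy, scipy, OpenCV 4.12 (cv2) and the standard library are available. Lean on these libraries where they do the work, as an engineer would, in place of code of your own. Each camera call takes 0.05 s, during which the arm holds its last target. There are 200 camera calls.

## Working session

There is one attempt and no reset: what is moved stays moved. The work goes in short steps, Python scripts to look and compute and a tool call to move; the robot and the scene stay as the last step left them, time stands still between calls to the robot, and variables do not carry over. Pictures are saved under pics/ and viewed, about 8 in all and at most 12, crops included, and the job is handed in when it is done.

Besides the shell and the picture viewer there is one more tool, called as name(argument=value, ...) on one line, values as JSON. move_arm: Moves the arm, as the interface text tells. Its arguments: {"type":"object","properties":{"deltas":{"type":"array"},"grip_force":{"type":"number"}},"required":["deltas"]}

```bash
mkdir -p pics; ls; python3 - <<'E'
from station import *
import cv2
o=get_obs(); print({k:o[k] for k in ('time','ee_pos','ee_rot','ft_force','ft_torque','grip_width')})
for n in('scene','top'):
    print(n,calibration(n)); cv2.imwrite(f'pics/{n}0.png',read_camera(n)[:,:,::-1])
print(calibration('wrist'))
E
```

```text
pics
{'time': 0.0, 'ee_pos': array([0.25584571, 0.59703713, 0.23042709]), 'ee_rot': array([[-9.19166165e-01,  3.93869613e-01, -5.37634512e-04],
       [ 3.93869965e-01,  9.19164889e-01, -1.53554781e-03],
       [-1.10630855e-04, -1.62318168e-03, -9.99998677e-01]]), 'ft_force': array([-0.09111531, -0.44502932, -0.60410382]), 'ft_torque': array([ 0.0048264 , -0.02340523, -0.01671338]), 'grip_width': 1.0015266480892362}
scene {'fov_y': 57.55945242020353, 'cx': 321.64956745483204, 'cy': 234.4572093634971, 'origin': array([1.2447105 , 0.29386384, 0.72902065]), 'orientation': array([[-0.30913179, -0.64301313,  0.70069369],
       [ 0.95101807, -0.21015188,  0.22671746],
       [ 0.00146979,  0.73645794,  0.67648174]])}
top {'fov_y': 53.533636734726336, 'cx': 321.8086849379752, 'cy': 244.5264314034659, 'origin': array([0.46031924, 0.08454832, 0.96501871]), 'orientation': array([[ 0.0283004 ,  0.98639797, -0.16192015],
       [-0.99843733,  0.03570286,  0.04299065],
       [ 0.0481869 ,  0.16045047,  0.98586696]])}
{'fov_y': 65.70646984690485, 'cx': 316.0909163904063, 'cy': 240.4262287949096, 'tool_from_camera': array([[-4.72231288e-04,  9.57354435e-01,  2.88915666e-01,
         7.24526187e-02],
       [ 9.99999408e-01,  7.35314044e-04, -8.02051189e-04,
         2.11536919e-04],
       [-9.80291009e-04,  2.88915116e-01, -9.57354216e-01,
        -1.42849727e-01],
       [ 0.00000000e+00,  0.00000000e+00,  0.00000000e+00,
         1.00000000e+00]])}
```

View pics/top0.png

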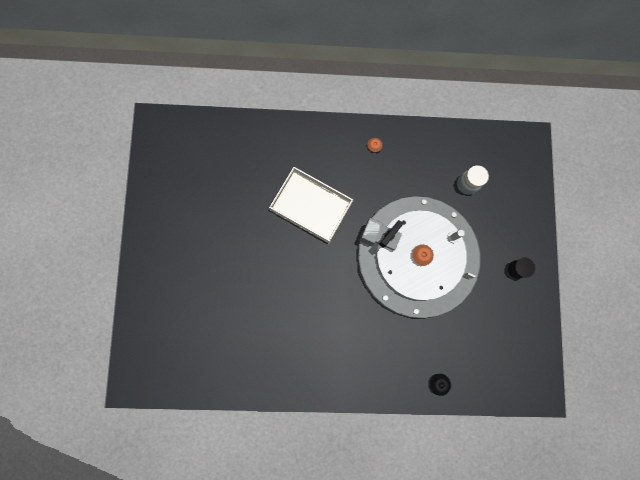

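View pics/scene0.png

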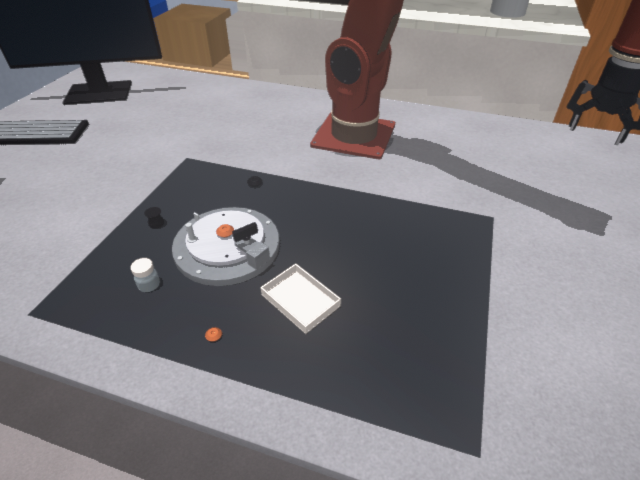

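The top view shows one stage, with its plate centre near (423,256).
- **Whorl-like things:** the orange one on the plate at (423,255) is the one meant. There is a smaller orange one at (375,145) and a black one at (440,384).
- **Upright things on the stage:** the peg is at (460,236), the index fin at (470,275) and the bracket with the black knob bar at (393,234).
- **Bystanders:** jar (473,180), loupe (520,268), tray (311,205).

I'll check this choice in an enlarged crop.

```bash
python3 - <<'E'
import cv2
a=cv2.imread('pics/top0.png')[190:325,350:490]
cv2.imwrite('pics/crop.png',cv2.resize(a,None,fx=4.4,fy=4.4,interpolation=cv2.INTER_CUBIC))
E
```

```text
(no output)
```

View pics/crop.png

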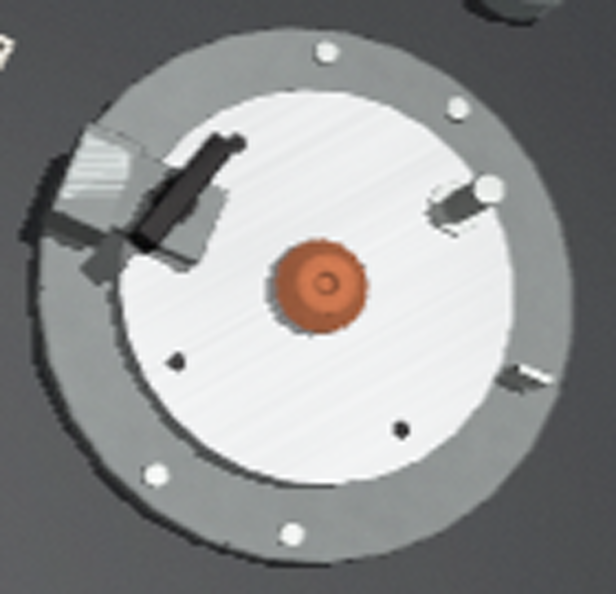

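The crop confirms it: larger orange whorl at the plate's centre, peg top at crop (489,189), fin top near (535,375), black wing bar from (142,245) to (235,142). Next I'll compute world positions.

```bash
cat > h.py <<'E'
import numpy as np, cv2
from station import *
def ray(n,u,v,pose=None):
    c=calibration(n); f=240/np.tan(np.radians(c['fov_y']/2)); x=(u-c['cx'])/f; y=(v-c['cy'])/f
    if n!='wrist': d=np.array([x,-y,-1]); return c['origin'],c['orientation']@d
    r=np.hypot(x,y); s=np.sin(r)/max(r,1e-9); d=np.array([x*s,-y*s,-np.cos(r)])
    T=c['tool_from_camera']; p,R=pose
    return p+R@T[:3,3], R@T[:3,:3]@d
def at(n,u,v,z,pose=None):
    o,d=ray(n,u,v,pose); return o+d*(z-o[2])/d[2]
def proj(n,P,pose=None):
    c=calibration(n); f=240/np.tan(np.radians(c['fov_y']/2))
    if n!='wrist': q=c['orientation'].T@(np.array(P)-c['origin']); return c['cx']+f*q[0]/-q[2], c['cy']-f*q[1]/-q[2]
    T=c['tool_from_camera'];p,R=pose
    q=T[:3,:3].T@(R.T@(np.array(P)-p)-T[:3,3]); x,y,z=q[0],-q[1],-q[2]
    h=np.hypot(x,y); r=np.arctan2(h,z); return c['cx']+f*r*x/h, c['cy']+f*r*y/h
E
python3 - <<'E'
from h import *
g=lambda x,y,z:at('top',350+x/4.4,190+y/4.4,z)
c=g(316,287,.04); p=g(489,189,.085); i=g(535,375,.047); ks=[g(142,245,.106),g(235,142,.106)]; k=(ks[0]+ks[1])/2
print('c',c,'p',p,'i',i,'k',k,[np.linalg.norm((a-c)[:2]) for a in(p,i,k)])
an=lambda a:np.degrees(np.arctan2(*(a-c)[1::-1]))
print('ang',an(p),an(i),an(k)+180, 'bar',np.degrees(np.arctan2(*(ks[1]-ks[0])[1::-1])),np.linalg.norm(ks[1]-ks[0]))
print('foot',g(306,297,.022)); print('whorl',g(322,285,.02+.04))
for n,u,v,z in(('jar',476,172,.062),('loupe',524,267,.04),('tray',311,205,.02)): print(n,at('top',u,v,z))
E
```

```text
c [ 0.59792204 -0.15503617  0.04      ] p [ 0.63689243 -0.21958637  0.085     ] i [ 0.56061537 -0.25194827  0.047     ] k [ 0.62606622 -0.08403664  0.106     ] [np.float64(0.0754017158938522), np.float64(0.10384480060167821), np.float64(0.07637426291561156)]
ang -58.8796860319721 -111.05439229191177 248.37664960081975 bar -40.74888869882102 0.06014568828579273
foot [ 0.59579478 -0.15502645  0.022     ]
whorl [ 0.59593301 -0.1525394   0.06      ]
jar [ 0.76722849 -0.26022701  0.062     ]
loupe [ 0.5813988  -0.36130021  0.04      ]
tray [0.69639159 0.0677145  0.02      ]
```

The geometry agrees well. The measured radii are 75, 104 and 76 mm against the given 74, 104 and 78. The peg is about 52° anticlockwise of the index. I'll move to above the knob.

move_arm(deltas=[[0.018, -0.033, 0, -0.015, 0.3], [0.036, -0.066, 0, -0.03, 0.3], [0.054, -0.099, 0, -0.045, 0.3], [0.072, -0.132, 0, -0.06, 0.3], [0.09, -0.165, 0, -0.075, 0.3], [0.108, -0.198, 0, -0.09, 0.3], [0.126, -0.231, 0, -0.105, 0.3], [0.144, -0.264, 0, -0.12, 0.3]], grip_force=50)

```text
time: 0.77
ee_pos: [0.4004, 0.3315, 0.2311]
ee_rot: [[-0.865, 0.502, -0.0], [0.502, 0.865, -0.0], [0.0, -0.0, -1.0]]
ft_force: [0.3, 0.7, 1.1]
grip_width: 0.698
```

move_arm(deltas=[[0.018, -0.033, 0, -0.015, 0.3], [0.036, -0.066, 0, -0.03, 0.3], [0.054, -0.099, 0, -0.045, 0.3], [0.072, -0.132, 0, -0.06, 0.3], [0.09, -0.165, 0, -0.075, 0.3], [0.108, -0.198, 0, -0.09, 0.3], [0.126, -0.231, 0, -0.105, 0.3], [0.144, -0.264, 0, -0.12, 0.3]])

```text
time: 1.43
ee_pos: [0.5443, 0.0676, 0.2312]
ee_rot: [[-0.799, 0.602, -0.0], [0.602, 0.799, 0.0], [0.0, -0.0, -1.0]]
ft_force: [1.3, 0.8, -0.1]
grip_width: 0.704
```

move_arm(deltas=[[0.018, -0.033, 0, -0.015, 0.3], [0.036, -0.066, 0, -0.03, 0.3], [0.054, -0.099, 0, -0.045, 0.3], [0.072, -0.132, 0, -0.06, 0.3], [0.082, -0.153, 0, -0.065, 0.3], [0.082, -0.153, 0, -0.065, 0.3], [0.082, -0.153, 0, -0.065, 0.3]])

```text
time: 2.02
ee_pos: [0.6258, -0.0855, 0.2306]
ee_rot: [[-0.756, 0.654, -0.001], [0.654, 0.756, -0.001], [0.0, -0.002, -1.0]]
ft_force: [0.3, 0.4, -0.8]
grip_width: 0.703
```

```bash
python3 - <<'E'
from h import *
o=get_obs(); im=read_camera('wrist'); pose=(o['ee_pos'],o['ee_rot'])
np.savez('w1.npz',p=pose[0],R=pose[1])
print(o['time'],o['q'],o['ee_pos'],o['ee_rot'],o['ft_force'],o['ft_torque'],o['grip_width'])
cv2.imwrite('pics/w1.png',im[:,:,::-1])
for P in([.6261,-.084,.106],[.637,-.2196,.085],[.5606,-.2519,.047]): print(proj('wrist',P,pose))
E
```

```text
2.0167 [-0.40575758  0.33022599  0.6025126   1.53747394 -0.18887178  1.33415626
  1.07388287] [ 0.62580859 -0.08550624  0.23056126] [[-7.56404946e-01  6.54102247e-01 -1.34484961e-03]
 [ 6.54103546e-01  7.56404289e-01 -1.05017778e-03]
 [ 3.30326361e-04 -1.67403057e-03 -9.99998544e-01]] [ 0.26217889  0.38518696 -0.78272111] [ 0.04263665 -0.01207624 -0.01064617] 0.7027916515024027
(np.float64(317.12854821681543), np.float64(229.15693614348606))
(np.float64(212.61775329458402), np.float64(326.1784409057394))
(np.float64(149.59456900437667), np.float64(272.31463211985607))
```

View pics/w1.png

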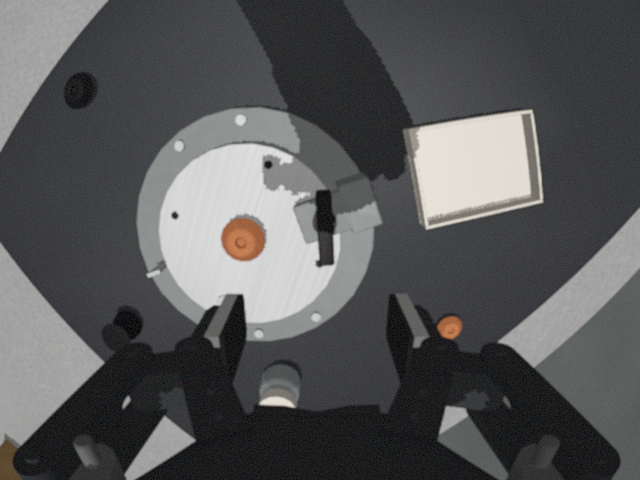

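The wrist view shows the black bar running from about (323,191) to (326,265). The peg is partly hidden behind the left finger, and the index fin is at (155,270). I'll refine the knob's position from this.

```bash
python3 - <<'E'
from h import *
w=np.load('w1.npz'); pose=(w['p'],w['R'])
im=cv2.imread('pics/w1.png'); cv2.imwrite('pics/w1c.png',cv2.resize(im[175:285,270:400],None,fx=5,fy=5,interpolation=cv2.INTER_CUBIC))
a=at('wrist',323,191,.106,pose);b=at('wrist',326,265,.106,pose);print(a,b,(a+b)/2,np.linalg.norm(a-b),np.degrees(np.arctan2((b-a)[1],(b-a)[0])))
print(at('wrist',155,268,.047,pose),at('wrist',242,240,.06,pose))
E
```

```text
[ 0.60714452 -0.06197387  0.106     ] [ 0.65210679 -0.09746706  0.106     ] [ 0.62962565 -0.07972046  0.106     ] 0.057283268008336156 -38.28754100983222
[ 0.56152605 -0.24342183  0.047     ] [ 0.59911503 -0.14913942  0.06      ]
```

View pics/w1c.png

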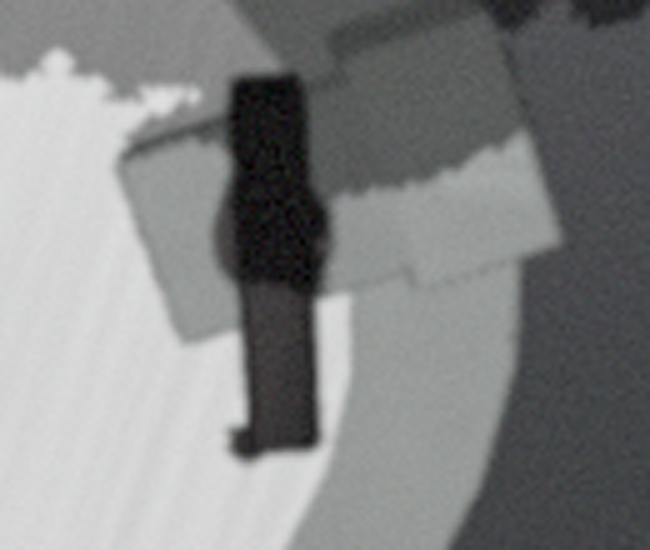

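Top and wrist estimates differ by about 5 mm, so I'll take a weighted mean of (0.628, −0.081) with the bar at about −39.5°. Now I'll descend, then close gently.

move_arm(deltas=[[0.002, 0.003, -0.03, 0.023, 0.4], [0.002, 0.003, -0.06, 0.023, 0.5], [0.002, 0.003, -0.09, 0.023, 0.5], [0.002, 0.003, -0.115, 0.023, 0.5], [0.002, 0.003, -0.135, 0.023, 0.5], [0.002, 0.003, -0.15, 0.023, 0.5], [0.002, 0.003, -0.156, 0.023, 0.5], [0.002, 0.003, -0.156, 0.023, 0.5]])

```text
time: 2.73
ee_pos: [0.6269, -0.0788, 0.0739]
ee_rot: [[-0.775, 0.633, -0.003], [0.633, 0.775, 0.001], [0.003, -0.001, -1.0]]
ft_force: [-0.1, -0.9, -0.4]
grip_width: 0.501
```

move_arm(deltas=[[0, 0, 0, 0, 0.7], [0, 0, 0, 0, 0.8], [0, 0, 0, 0, 0.9], [0, 0, 0, 0, 1], [0, 0, 0, 0, 1], [0, 0, 0, 0, 1]], grip_force=40)

```text
time: 3.23
ee_pos: [0.629, -0.0799, 0.0768]
ee_rot: [[-0.774, 0.634, 0.002], [0.634, 0.774, 0.001], [-0.001, 0.002, -1.0]]
ft_force: [-0.9, 3.1, 6.8]
grip_width: 0.192
```

```bash
cat > s.py <<'E'
from h import *
np.set_printoptions(precision=4,suppress=True)
o=get_obs(); print(o['time'],'q',o['q'],'p',o['ee_pos'],'yaw',np.degrees(np.arctan2(o['ee_rot'][1,1],o['ee_rot'][0,1])),'F',o['ft_force'],'M',o['ft_torque'],o['grip_width'])
E
python3 s.py; python3 -c "
from h import *
cv2.imwrite('pics/w2.png',read_camera('wrist')[:,:,::-1])"
```

```text
3.2333 q [-0.3693  0.4636  0.5494  1.7005 -0.2736  1.0523  1.1539] p [ 0.629  -0.0799  0.0768] yaw 50.67555576798876 F [-0.8509  3.0619  6.7959] M [ 0.649   0.157  -0.0164] 0.19211587066539196
```

View pics/w2.png

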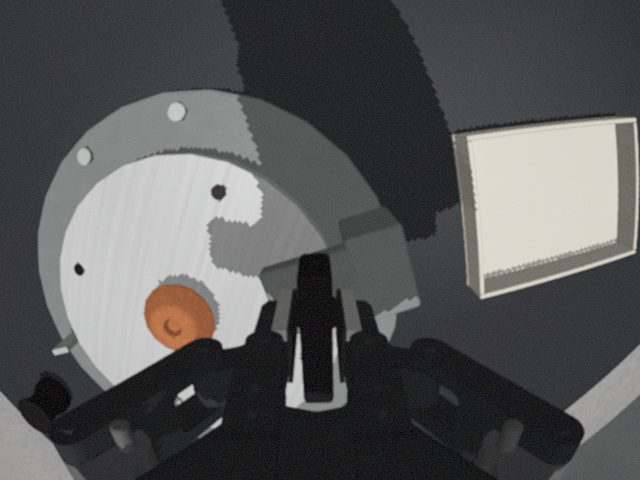

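The bar (centre about (316,330)) sits between the pads at opening 0.19. I'll let the grip settle and start loosening, watching the torque.

move_arm(deltas=[[0, 0, 0, 0, 1], [0, 0, 0, 0, 1], [0, 0, 0, 0.05, 1], [0, 0, 0, 0.1, 1], [0, 0, 0, 0.15, 1], [0, 0, 0, 0.2, 1]], grip_force=50)

```text
time: 3.78
ee_pos: [0.6289, -0.0801, 0.0769]
ee_rot: [[-0.885, 0.466, 0.002], [0.466, 0.885, 0.001], [-0.002, 0.002, -1.0]]
ft_force: [-1.4, 2.3, 8.2]
grip_width: 0.183
```

```bash
python3 s.py
```

```text
3.7833 q [-0.3379  0.4557  0.5075  1.699  -0.2504  1.0496  1.338 ] p [ 0.6289 -0.0801  0.0769] yaw 62.254731431311214 F [-1.408   2.3079  8.1581] M [ 0.6016  0.2674 -0.0982] 0.18265060479205722
```

TCP sits 3 mm high with 8 N upward, so the tips may be resting on the collar below the bar. I'll open, raise slightly and regrip.

move_arm(deltas=[[0, 0, 0, 0, 0.7], [0, 0, 0, 0, 0.7], [0, 0, 0.005, 0, 0.7], [0, 0, 0.006, 0, 0.7], [0, 0, 0.006, 0, 1], [0, 0, 0.006, 0, 1], [0, 0, 0.006, 0, 1], [0, 0, 0.006, 0, 1]], grip_force=50)

```text
time: 4.45
ee_pos: [0.6287, -0.08, 0.082]
ee_rot: [[-0.884, 0.467, 0.001], [0.467, 0.884, 0.0], [-0.001, 0.001, -1.0]]
ft_force: [0.3, 1.0, 5.2]
grip_width: 0.131
```

```bash
python3 s.py
```

```text
4.45 q [-0.3404  0.4502  0.5102  1.6949 -0.2468  1.0595  1.3331] p [ 0.6287 -0.08    0.082 ] yaw 62.13524558493641 F [0.2712 1.0473 5.17  ] M [0.3745 0.0164 0.1766] 0.13101500462362559
```

move_arm(deltas=[[0, 0, 0, 0.05, 1], [0, 0, 0, 0.1, 1], [0, 0, 0, 0.15, 1], [0, 0, 0, 0.2, 1], [0, 0, 0, 0.25, 1], [0, 0, 0, 0.3, 1], [0, 0, 0, 0.3, 1]])

```text
time: 5.03
ee_pos: [0.6286, -0.0804, 0.082]
ee_rot: [[-0.983, 0.183, 0.001], [0.183, 0.983, 0.0], [-0.001, 0.001, -1.0]]
ft_force: [0.4, 1.9, 5.8]
grip_width: 0.127
```

```bash
python3 s.py
```

```text
5.0333 q [-0.2938  0.4404  0.449   1.6927 -0.2147  1.0562  1.6107] p [ 0.6286 -0.0804  0.082 ] yaw 79.45709444507037 F [0.3969 1.8918 5.7669] M [0.2914 0.0527 0.0476] 0.12733345134912044
```

move_arm(deltas=[[0, 0, 0, 0.05, 1], [0, 0, 0, 0.1, 1], [0, 0, 0, 0.15, 1], [0, 0, 0, 0.2, 1], [0, 0, 0, 0.25, 1], [0, 0, 0, 0.3, 1], [0, 0, 0, 0.35, 1], [0, 0, 0, 0.35, 1]])

```text
time: 5.7
ee_pos: [0.6286, -0.0808, 0.082]
ee_rot: [[-0.986, -0.164, 0.002], [-0.164, 0.986, -0.0], [-0.001, -0.0, -1.0]]
ft_force: [0.1, 0.1, 5.6]
grip_width: 0.13
```

```bash
python3 s.py
```

```text
5.7 q [-0.2409  0.4314  0.3803  1.6899 -0.1796  1.0532  1.9328] p [ 0.6286 -0.0808  0.082 ] yaw 99.46284934378073 F [0.0662 0.113  5.5936] M [ 0.031  -0.0623  0.1183] 0.12996066452401528
```

Turned about 0.85 rad in all. I'll add 0.1 for margin, release, rise, and go above the peg with the jaws tangential (yaw about 31°) to look again.

move_arm(deltas=[[0, 0, 0, 0.05, 1], [0, 0, 0, 0.1, 1], [0, 0, 0, 0.1, 1], [0, 0, 0, 0.1, 0.4], [0, 0, 0, 0.1, 0.4], [0, 0, 0, 0.1, 0.4], [0, 0, 0.03, 0.1, 0.3], [0, 0, 0.07, 0.1, 0.3]])

```text
time: 6.37
ee_pos: [0.6252, -0.0802, 0.1481]
ee_rot: [[-0.966, -0.26, -0.008], [-0.26, 0.966, -0.0], [0.008, 0.002, -1.0]]
ft_force: [1.0, 0.1, 0.8]
grip_width: 0.7
```

move_arm(deltas=[[0, 0, 0.02, -0.1, 0.3], [0, 0, 0.03, -0.2, 0.3], [0.002, -0.02, 0.03, -0.3, 0.3], [0.004, -0.045, 0.03, -0.4, 0.3], [0.006, -0.07, 0.03, -0.5, 0.3], [0.008, -0.1, 0.03, -0.6, 0.3], [0.01, -0.12, 0.03, -0.7, 0.3], [0.012, -0.135, 0.03, -0.8, 0.3]])

```text
time: 7.03
ee_pos: [0.6392, -0.2184, 0.1811]
ee_rot: [[-0.855, 0.518, -0.001], [0.518, 0.855, -0.001], [0.0, -0.001, -1.0]]
ft_force: [0.3, -0.7, 0.4]
grip_width: 0.699
```

move_arm(deltas=[[0, 0, 0, -0.1, 0.3], [0, 0, 0, -0.2, 0.3], [0, 0, 0, -0.3, 0.3], [0, 0, 0, -0.4, 0.3], [0, 0, 0, -0.49, 0.3], [0, 0, 0, -0.49, 0.3], [0, 0, 0, -0.49, 0.3]])

```text
time: 7.62
ee_pos: [0.6399, -0.2153, 0.1809]
ee_rot: [[-0.52, 0.854, -0.001], [0.854, 0.52, -0.0], [0.0, -0.001, -1.0]]
ft_force: [0.3, 1.3, 0.5]
grip_width: 0.703
```

```bash
python3 s.py; python3 - <<'E'
from h import *
o=get_obs(); np.savez('w3.npz',p=o['ee_pos'],R=o['ee_rot']); cv2.imwrite('pics/w3.png',read_camera('wrist')[:,:,::-1])
E
```

```text
7.6167 q [-0.2133  0.4724  0.657   1.4875 -0.2937  1.2824  1.0211] p [ 0.6399 -0.2153  0.1809] yaw 31.321738627212916 F [0.2862 1.2655 0.513 ] M [-0.0168  0.007   0.0162] 0.7033682834545139
```

View pics/w3.png

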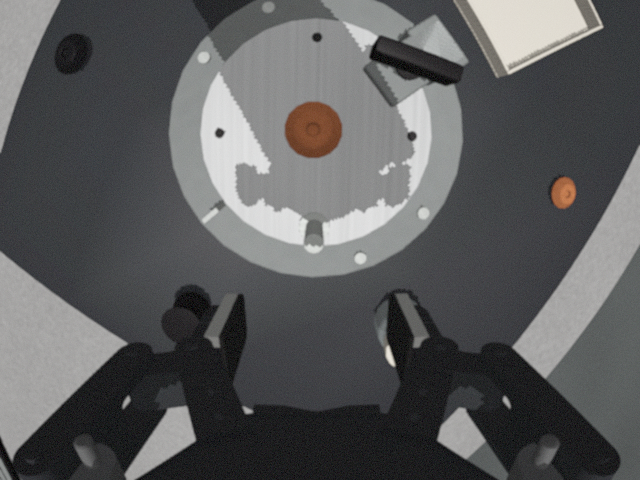

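The wrist view shows the whorl at (313,129), the peg with its top near (314,248) in line with the jaws, the fin from (203,219) to (222,205), and the knob bar well turned at (417,59). I'll enlarge the peg and fin.

```bash
python3 - <<'E'
from h import *
im=cv2.imread('pics/w3.png'); cv2.imwrite('pics/w3c.png',cv2.resize(im[190:265,190:340],None,fx=5,fy=5,interpolation=cv2.INTER_CUBIC))
E
```

```text
(no output)
```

View pics/w3c.png

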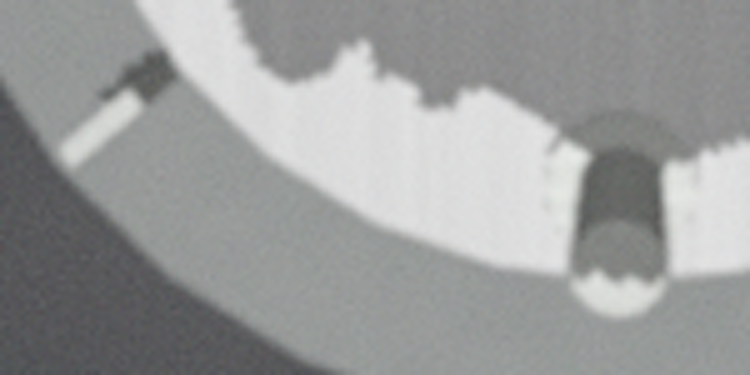

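```bash
python3 - <<'E'
from h import *
np.set_printoptions(precision=4,suppress=True)
w=np.load('w3.npz'); P=(w['p'],w['R']); g=lambda u,v,z:at('wrist',u,v,z,P)
from scipy.optimize import least_squares
peg=g(314,243.6,.085); f0=g(203.6,221.6,.047); f1=g(217,210.4,.047); fin=(f0+f1)/2; wh=g(313,129,.06)
k0=(g(375,46,.106)+g(459,73,.106))/2
# plate circle: fit visible rim points (top edge)
pts=np.array([g(*p,.04) for p in[(200.5,130),(431.5,130),(316,245.5),(190+165/5,190+60/5),(190+270/5,190+155/5),(190+380/5,190+222/5),(190+500/5,190+265/5)]])[:,:2]
s=least_squares(lambda a:np.hypot(*(pts-a).T)-.09,[.6,-.15]); c=s.x; print('c',c,s.fun)
an=lambda a:np.degrees(np.arctan2(a[1]-c[1],a[0]-c[0]))
for n,a in(('peg',peg),('fin',fin),('whorl',wh),('knob',k0)): print(n,a,np.hypot(*(a[:2]-c)),an(a))
print('finlen',np.linalg.norm(f0-f1),'findir',np.degrees(np.arctan2(*(f0-f1)[1::-1])))
b=g(459,73,.106)-g(375,46,.106); print('bar',np.degrees(np.arctan2(b[1],b[0])))
E
```

```text
c [ 0.6025 -0.1527] [-0.0005  0.     -0.0002  0.001  -0.0002 -0.0003  0.    ]
peg [ 0.6401 -0.2167  0.085 ] 0.074227392020559 -59.556583509204856
fin [ 0.5648 -0.2499  0.047 ] 0.10424138991814179 -111.23293820423598
whorl [ 0.6    -0.1521  0.06  ] 0.0026163114367639597 166.0627210880555
knob [ 0.6303 -0.0822  0.106 ] 0.07585618919192806 68.48251937092064
finlen 0.014720748365787866 findir -111.60189698049373
bar 17.925847209296744
```

Peg at 74.2 mm radius, −59.6°; fin at 104.2 mm, −111.3°. So 51.8° clockwise is needed. I'll descend on the peg and pinch it.

move_arm(deltas=[[0, 0, -0.03, 0, 0.4], [0, 0, -0.06, 0, 0.5], [0, 0, -0.085, 0, 0.5], [0, 0, -0.105, 0, 0.5], [0, 0, -0.12, 0, 0.5], [0, 0, -0.124, 0, 0.5], [0, 0, -0.124, 0, 0.7], [0, 0, -0.124, 0, 0.8]])

```text
time: 8.33
ee_pos: [0.6405, -0.2159, 0.0583]
ee_rot: [[-0.518, 0.855, 0.001], [0.855, 0.518, -0.0], [-0.001, 0.001, -1.0]]
ft_force: [0.3, 0.5, 0.1]
grip_width: 0.226
```

move_arm(deltas=[[0, 0, 0, 0, 0.9], [0, 0, 0, 0, 1], [0, 0, 0, 0, 1], [0, 0, 0, 0, 1]], grip_force=25)

```text
time: 8.67
ee_pos: [0.6407, -0.2161, 0.0587]
ee_rot: [[-0.518, 0.856, 0.002], [0.856, 0.518, -0.001], [-0.002, 0.001, -1.0]]
ft_force: [-1.1, -0.1, 5.4]
grip_width: 0.15
```

```bash
python3 s.py; python3 - <<'E'
import numpy as np
np.set_printoptions(precision=4,suppress=True)
r=.074; a0=np.radians(-59.6); tot=np.radians(51.8)
for i in range(1,25):
    d=tot*i/24; a=a0-d; print(i,r*np.array([np.cos(a)-np.cos(a0),np.sin(a)-np.sin(a0)]),-d)
E
```

```text
8.6667 q [-0.1802  0.5812  0.6066  1.6023 -0.3646  1.0714  1.0694] p [ 0.6407 -0.2161  0.0587] yaw 31.1650095813685 F [-1.1484 -0.0562  5.4157] M [-0.1977  0.1898 -0.0036] 0.15042332967342906
1 [-0.0024 -0.0014] -0.037670023022210945
2 [-0.0049 -0.0026] -0.07534004604442189
3 [-0.0074 -0.0038] -0.11301006906663284
4 [-0.01   -0.0049] -0.15068009208884378
5 [-0.0126 -0.0059] -0.1883501151110547
6 [-0.0153 -0.0068] -0.22602013813326569
7 [-0.0179 -0.0076] -0.2636901611554766
8 [-0.0206 -0.0082] -0.30136018417768756
9 [-0.0234 -0.0088] -0.3390302071998985
10 [-0.0261 -0.0093] -0.3767002302221094
11 [-0.0289 -0.0097] -0.41437025324432036
12 [-0.0316 -0.0099] -0.45204027626653137
13 [-0.0344 -0.0101] -0.48971029928874227
14 [-0.0372 -0.0102] -0.5273803223109532
15 [-0.04   -0.0101] -0.5650503453331641
16 [-0.0428 -0.01  ] -0.6027203683553751
17 [-0.0456 -0.0097] -0.640390391377586
18 [-0.0483 -0.0094] -0.678060414399797
19 [-0.0511 -0.0089] -0.7157304374220078
20 [-0.0538 -0.0083] -0.7534004604442188
21 [-0.0565 -0.0077] -0.7910704834664298
22 [-0.0592 -0.0069] -0.8287405064886407
23 [-0.0618 -0.006 ] -0.8664105295108517
24 [-0.0644 -0.0051] -0.9040805525330627
```

move_arm(deltas=[[-0.0012, -0.0007, 0, -0.018, 1], [-0.0024, -0.0014, 0, -0.037, 1], [-0.0036, -0.002, 0, -0.056, 1], [-0.0049, -0.0026, 0, -0.075, 1], [-0.0074, -0.0038, 0, -0.113, 1], [-0.01, -0.0049, 0, -0.15, 1], [-0.0126, -0.0059, 0, -0.188, 1], [-0.0153, -0.0068, 0, -0.226, 1]])

```text
time: 9.33
ee_pos: [0.6258, -0.2233, 0.0586]
ee_rot: [[-0.311, 0.951, 0.003], [0.951, 0.311, -0.001], [-0.002, 0.002, -1.0]]
ft_force: [1.4, -2.2, 4.9]
grip_width: 0.154
```

```bash
python3 s.py
```

```text
9.3333 q [-0.2109  0.5728  0.663   1.6378 -0.3912  1.0641  0.8822] p [ 0.6258 -0.2233  0.0586] yaw 18.092248072765287 F [ 1.3647 -2.1521  4.9462] M [-0.4824 -0.244   0.045 ] 0.15397444036310068
```

The force is only about 2.5 N, so the plate is free. I'll continue round the arc.

move_arm(deltas=[[-0.0026, -0.0008, 0, -0.038, 1], [-0.0053, -0.0014, 0, -0.075, 1], [-0.0081, -0.002, 0, -0.113, 1], [-0.0108, -0.0025, 0, -0.151, 1], [-0.0136, -0.0029, 0, -0.188, 1], [-0.0163, -0.0031, 0, -0.226, 1], [-0.0191, -0.0033, 0, -0.264, 1], [-0.0219, -0.0034, 0, -0.301, 1]])

```text
time: 10.0
ee_pos: [0.6037, -0.2274, 0.0587]
ee_rot: [[-0.014, 1.0, 0.003], [1.0, 0.014, -0.002], [-0.002, 0.003, -1.0]]
ft_force: [1.5, -3.9, 3.5]
grip_width: 0.146
```

move_arm(deltas=[[-0.0028, 0.0001, 0, -0.038, 1], [-0.0056, 0.0002, 0, -0.075, 1], [-0.0084, 0.0005, 0, -0.113, 1], [-0.0111, 0.0008, 0, -0.151, 1], [-0.0139, 0.0013, 0, -0.188, 1], [-0.0166, 0.0019, 0, -0.226, 1], [-0.0193, 0.0025, 0, -0.264, 1], [-0.022, 0.0033, 0, -0.301, 1]])

```text
time: 10.67
ee_pos: [0.5812, -0.2247, 0.0586]
ee_rot: [[0.284, 0.959, 0.002], [0.959, -0.284, -0.003], [-0.002, 0.003, -1.0]]
ft_force: [0.7, -6.1, 5.7]
grip_width: 0.154
```

move_arm(deltas=[[-0.0013, 0.0004, 0, -0.019, 1], [-0.0026, 0.0009, 0, -0.038, 1], [-0.004, 0.0013, 0, -0.057, 1], [-0.0052, 0.0018, 0, -0.075, 1], [-0.0052, 0.0018, 0, -0.075, 1], [-0.0052, 0.0018, 0, -0.075, 1]])

```text
time: 11.17
ee_pos: [0.5757, -0.2229, 0.0586]
ee_rot: [[0.353, 0.936, 0.002], [0.936, -0.353, -0.002], [-0.002, 0.002, -1.0]]
ft_force: [-2.1, -6.4, 6.5]
grip_width: 0.149
```

```bash
python3 s.py; python3 - <<'E'
from h import *
o=get_obs(); np.savez('w4.npz',p=o['ee_pos'],R=o['ee_rot']); im=read_camera('wrist')[:,:,::-1]
cv2.imwrite('pics/w4.png',im); cv2.imwrite('pics/w4v.png',im)
E
```

```text
11.1667 q [-0.3494  0.5386  0.8438  1.7674 -0.4581  1.042   0.2999] p [ 0.5757 -0.2229  0.0586] yaw -20.681327475318003 F [-2.1088 -6.3556  6.4522] M [-1.0567  0.4373 -0.0551] 0.1490623286750314
```

View pics/w4v.png

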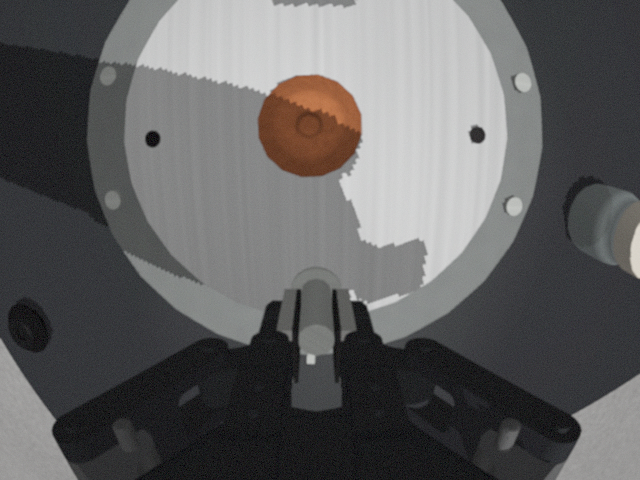

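The peg (top near (316,338)) is held between the pads. A bright bit of the fin shows just behind it at about (311,359), and the whorl is still centred. I'll enlarge this part.

```bash
python3 - <<'E'
from h import *
im=cv2.imread('pics/w4.png'); im=im[250:420,240:400]; im=np.clip(im.astype(float)*1.3,0,255).astype(np.uint8); cv2.imwrite('pics/w4c.png',cv2.resize(im,None,fx=3.5,fy=3.5,interpolation=cv2.INTER_CUBIC))
w=np.load('w4.npz'); P=(w['p'],w['R']); g=lambda u,v,z:at('wrist',u,v,z,P)
for n,a in(('peg',g(316,338,.085)),('fin',g(311,359,.047)),('wh',g(309.5,125,.06)),):
  print(n,a,P[1].T@(a-P[0]))
E
```

```text
peg [ 0.57710101 -0.22173739  0.085     ] [ 0.00153176  0.00096478 -0.0263995 ]
fin [ 0.56210406 -0.2546804   0.047     ] [-0.03452022 -0.00152262  0.01165596]
wh [ 0.60131718 -0.15103438  0.06      ] [ 0.07627341 -0.00140984 -0.00153215]
```

View pics/w4c.png

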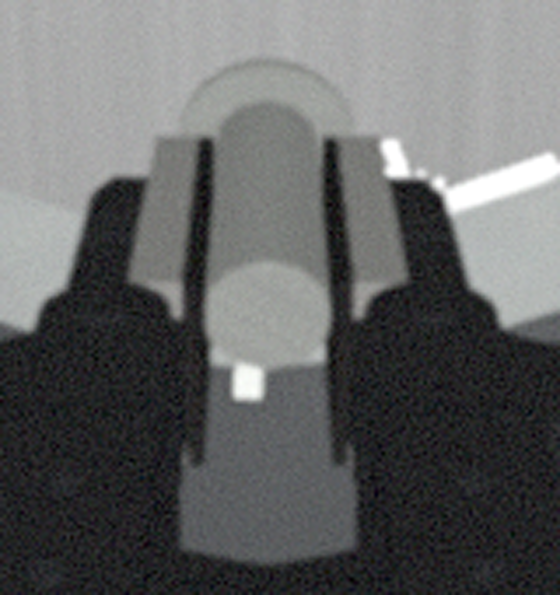

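Relative to the axis–fin line the peg is still about 1.3 to 2.6 mm short. I'll go another 2 mm clockwise, hold, release and rise.

move_arm(deltas=[[-0.0007, 0.0003, 0, -0.01, 1], [-0.0013, 0.0005, 0, -0.02, 1], [-0.002, 0.0008, 0, -0.027, 1], [-0.002, 0.0008, 0, -0.027, 1], [-0.002, 0.0008, 0, -0.027, 1], [-0.002, 0.0008, 0, -0.027, 1], [-0.002, 0.0008, 0, -0.027, 1]])

```text
time: 11.8
ee_pos: [0.5738, -0.2222, 0.0586]
ee_rot: [[0.378, 0.926, 0.002], [0.926, -0.378, -0.003], [-0.002, 0.003, -1.0]]
ft_force: [-1.9, -5.4, 6.9]
grip_width: 0.154
```

```bash
python3 s.py; python3 - <<'E'
from h import *
o=get_obs(); P=(o['ee_pos'],o['ee_rot']); np.savez('w5.npz',p=o['ee_pos'],R=o['ee_rot']); im=read_camera('wrist')[:,:,::-1]; cv2.imwrite('pics/w5.png',im)
im=im.copy()
# bright fin patch and orange whorl centroids
g=im[345:375,300:335].min(2); ys,xs=np.where(g>170); fu,fv=xs.mean()+300,ys.mean()+345
h=cv2.cvtColor(im,cv2.COLOR_BGR2HSV); m=((h[...,1]>140)&(h[...,2]>50)).astype(np.uint8); m[240:]=0
n,_,st,ce=cv2.connectedComponentsWithStats(m); k=1+st[1:,4].argmax()
print((fu,fv,len(xs)),ce[k],st[k])
for n,a in(('fin',at('wrist',fu,fv,.047,P)),('wh',at('wrist',*ce[k],.055,P)),('peg~',at('wrist',316.6,340,.085,P))): print(n,a,P[1].T@(a-P[0]))
E
```

```text
11.8 q [-0.3567  0.5371  0.8514  1.773  -0.4604  1.0409  0.2758] p [ 0.5738 -0.2222  0.0586] yaw -22.219804419881324 F [-1.9493 -5.3982  6.8643] M [-1.1119  0.4021 -0.0503] 0.153884191645145
(np.float64(316.5813953488372), np.float64(358.95348837209303), 43) [309.43569152 125.13295092] [ 259   76  101  100 7845]
fin [ 0.5619595  -0.25462838  0.047     ] [-0.03449547  0.00125243  0.01170756]
wh [ 0.60128814 -0.15094504  0.055     ] [ 0.07634737 -0.00152683  0.00351504]
peg~ [ 0.57511226 -0.22195571  0.085     ] [ 0.00066132  0.0011756  -0.02635151]
```

The peg is about 0.8 mm from the line now. I'll release, rise and check.

move_arm(deltas=[[0, 0, 0, 0, 0.8], [0, 0, 0, 0, 0.6], [0, 0, 0, 0, 0.5], [0, 0, 0.01, 0, 0.4], [0, 0, 0.035, 0, 0.3], [0, 0, 0.07, 0, 0.3], [0, 0, 0.1, 0, 0.3], [0, 0, 0.1, 0, 0.3]])

```text
time: 12.52
ee_pos: [0.5761, -0.2214, 0.1638]
ee_rot: [[0.377, 0.926, 0.008], [0.926, -0.377, -0.002], [0.001, 0.008, -1.0]]
ft_force: [0.9, -0.8, 0.3]
grip_width: 0.699
```

```bash
python3 s.py; python3 - <<'E'
from h import *
o=get_obs(); P=(o['ee_pos'],o['ee_rot']); np.savez('w6.npz',p=o['ee_pos'],R=o['ee_rot']); im=read_camera('wrist')[:,:,::-1]; cv2.imwrite('pics/w6.png',im)
cv2.imwrite('pics/w6c.png',cv2.resize(im[20:330,200:440],None,fx=2.5,fy=1.9,interpolation=cv2.INTER_CUBIC))
E
```

```text
12.5167 q [-0.4223  0.4233  0.9301  1.678  -0.3612  1.2147  0.2048] p [ 0.5761 -0.2214  0.1638] yaw -22.140126118685274 F [ 0.8618 -0.8123  0.2928] M [-0.0014 -0.0753  0.0377] 0.6994044873318886
```

View pics/w6c.png

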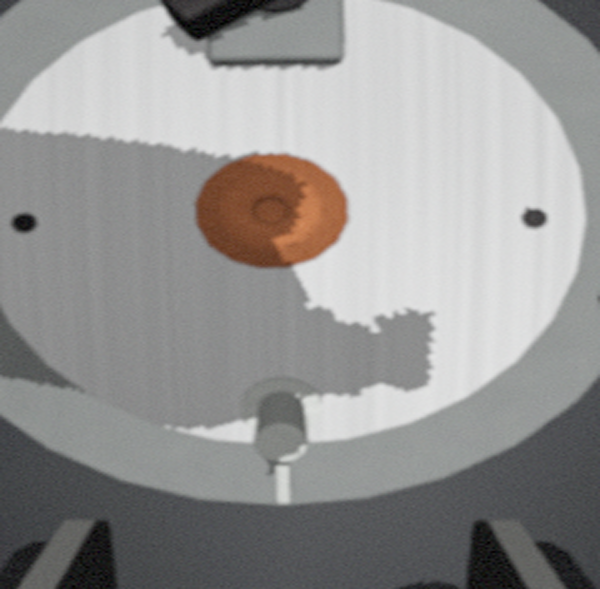

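Peg, fin (crop (283,485)) and plate axis (mid-dots x ≈ 279) line up within about 1 mm. Back to the knob.

move_arm(deltas=[[0.002, 0.006, 0.005, 0.12, 0.3], [0.008, 0.02, 0.01, 0.24, 0.3], [0.016, 0.04, 0.01, 0.36, 0.3], [0.024, 0.06, 0.01, 0.48, 0.3], [0.032, 0.08, 0.01, 0.6, 0.3], [0.04, 0.1, 0.01, 0.72, 0.3], [0.048, 0.12, 0.01, 0.84, 0.3], [0.055, 0.14, 0.01, 0.96, 0.3]])

```text
time: 13.23
ee_pos: [0.6285, -0.0784, 0.1667]
ee_rot: [[-0.548, 0.836, -0.001], [0.836, 0.548, 0.0], [0.001, -0.001, -1.0]]
ft_force: [0.8, 0.2, 0.4]
grip_width: 0.702
```

move_arm(deltas=[[0, 0, 0, 0.12, 0.3], [0, 0, 0, 0.24, 0.3], [0, 0, 0, 0.36, 0.3], [0, 0, 0, 0.48, 0.3], [0, 0, 0, 0.6, 0.3], [0, 0, 0, 0.72, 0.3], [0, 0, 0, 0.84, 0.3], [0, 0, 0, 0.96, 0.3]])

```text
time: 13.9
ee_pos: [0.6281, -0.0795, 0.1666]
ee_rot: [[-1.0, 0.031, -0.001], [0.031, 1.0, 0.0], [0.001, 0.0, -1.0]]
ft_force: [-0.1, 0.4, 0.3]
grip_width: 0.703
```

move_arm(deltas=[[0, 0, 0, 0.12, 0.3], [0, 0, 0, 0.24, 0.3], [0, 0, 0, 0.3, 0.3], [0, 0, 0, 0.3, 0.4], [0, 0, 0, 0.3, 0.5]])

```text
time: 14.32
ee_pos: [0.6282, -0.0797, 0.1668]
ee_rot: [[-0.966, -0.258, -0.001], [-0.258, 0.966, 0.0], [0.001, 0.0, -1.0]]
ft_force: [0.3, 0.0, 0.3]
grip_width: 0.505
```

```bash
python3 s.py; python3 - <<'E'
from h import *
o=get_obs(); P=(o['ee_pos'],o['ee_rot']); im=read_camera('wrist')[:,:,::-1]; cv2.imwrite('pics/w7.png',im)
m=(im.max(2)<45).astype(np.uint8); u,v=map(int,proj('wrist',[.6287,-.0805,.106],P)); print('pred',u,v)
m2=np.zeros_like(m); m2[max(0,v-55):v+55,u-55:u+55]=m[max(0,v-55):v+55,u-55:u+55]
n,l,st,ce=cv2.connectedComponentsWithStats(m2); k=l[v,u] or 1+st[1:,4].argmax(); print(ce[k],st[k])
pts=np.argwhere(l==k)[:,::-1].astype(np.float32); r=cv2.minAreaRect(pts); bx=cv2.boxPoints(r); print(r)
w=np.array([at('wrist',*q,.106,P)[:2] for q in bx]); e=[w[1]-w[0],w[2]-w[1]]; e=max(e,key=np.linalg.norm); print('ctr',w.mean(0),'bar',np.degrees(np.arctan2(e[1],e[0]))%180,np.linalg.norm(e))
E
```

```text
14.3167 q [-0.3035  0.3594  0.4571  1.6094 -0.1666  1.2126  2.0187] p [ 0.6282 -0.0797  0.1668] yaw 104.94701013269889 F [0.2571 0.0002 0.3012] M [-0.0132 -0.0221  0.0028] 0.5048087713292401
pred 315 259
[314.51315789 254.52357456] [ 300  208   29   97 1824]
((314.0, 256.0), (96.0, 28.0), 90.0)
ctr [ 0.62837725 -0.08131596] bar 15.501908544171147 0.05944998910049325
```

The bar is where expected: centre (0.628, −0.081), 15.5°. I'll descend and grip.

move_arm(deltas=[[0, -0.001, -0.025, 0, 0.5], [0, -0.001, -0.045, 0, 0.5], [0, -0.001, -0.065, 0, 0.5], [0, -0.001, -0.08, 0, 0.5], [0, -0.001, -0.085, 0, 0.5], [0, -0.001, -0.085, 0, 0.7]])

```text
time: 14.87
ee_pos: [0.6276, -0.0807, 0.0809]
ee_rot: [[-0.966, -0.259, -0.003], [-0.259, 0.966, -0.0], [0.003, 0.001, -1.0]]
ft_force: [0.9, -0.0, 0.4]
grip_width: 0.371
```

move_arm(deltas=[[0, 0, 0, 0, 0.8], [0, 0, 0, 0, 1], [0, 0, 0, 0, 1], [0, 0, 0, 0, 1], [0, 0, 0, 0, 1]], grip_force=50)

```text
time: 15.28
ee_pos: [0.6292, -0.0808, 0.0835]
ee_rot: [[-0.966, -0.26, 0.002], [-0.26, 0.966, 0.0], [-0.002, -0.0, -1.0]]
ft_force: [-2.4, -0.1, 5.7]
grip_width: 0.13
```

```bash
python3 s.py
```

```text
15.2833 q [-0.2831  0.438   0.4359  1.6894 -0.2073  1.0584  2.0526] p [ 0.6292 -0.0808  0.0835] yaw 105.08335713088766 F [-2.4066 -0.0943  5.6629] M [0.1553 0.4542 0.1761] 0.13026571428296904
```

move_arm(deltas=[[0, 0, 0, -0.05, 1], [0, 0, 0, -0.1, 1], [0, 0, 0, -0.15, 1], [0, 0, 0, -0.2, 1], [0, 0, 0, -0.25, 1], [0, 0, 0, -0.3, 1], [0, 0, 0, -0.3, 1], [0, 0, 0, -0.3, 1]])

```text
time: 15.95
ee_pos: [0.6292, -0.0806, 0.0834]
ee_rot: [[-0.999, 0.037, 0.001], [0.037, 0.999, 0.001], [-0.001, 0.001, -1.0]]
ft_force: [-1.9, 2.5, 6.7]
grip_width: 0.129
```

```bash
python3 s.py; python3 -c "
from station import *
print(get_obs()['joint_efforts'])"
```

```text
15.95 q [-0.3288  0.4472  0.4961  1.6918 -0.2388  1.0616  1.7765] p [ 0.6292 -0.0806  0.0834] yaw 87.85867561476282 F [-1.9001  2.4794  6.6548] M [ 0.2875  0.5221 -0.2094] 0.1288259646565211
[ 4.66734739e-01 -5.94871151e+01  9.46964264e+00 -3.38830125e+01
  3.16120796e-01 -9.17285811e-01 -3.68944730e-02]
```

Slack torque reading is about −0.21 (negative sign when tightening). I'll continue in small steps with pauses.

move_arm(deltas=[[0, 0, 0, -0.05, 1], [0, 0, 0, -0.1, 1], [0, 0, 0, -0.15, 1], [0, 0, 0, -0.2, 1], [0, 0, 0, -0.2, 1], [0, 0, 0, -0.2, 1], [0, 0, 0, -0.2, 1]])

```text
time: 16.53
ee_pos: [0.6291, -0.0805, 0.0834]
ee_rot: [[-0.972, 0.235, 0.001], [0.235, 0.972, 0.001], [-0.001, 0.001, -1.0]]
ft_force: [-2.9, 1.7, 6.4]
grip_width: 0.128
```

```bash
python3 s.py
```

```text
16.5333 q [-0.3591  0.4543  0.5366  1.6934 -0.2606  1.0642  1.5939] p [ 0.6291 -0.0805  0.0834] yaw 76.41568410027604 F [-2.9108  1.668   6.4177] M [ 0.4089  0.5825 -0.1986] 0.12799958791284216
```

move_arm(deltas=[[0, 0, 0, -0.05, 1], [0, 0, 0, -0.1, 1], [0, 0, 0, -0.15, 1], [0, 0, 0, -0.2, 1], [0, 0, 0, -0.2, 1], [0, 0, 0, -0.2, 1], [0, 0, 0, -0.2, 1]])

```text
time: 17.12
ee_pos: [0.6292, -0.0803, 0.0835]
ee_rot: [[-0.906, 0.423, 0.001], [0.423, 0.906, 0.001], [-0.001, 0.001, -1.0]]
ft_force: [-1.8, 1.6, 6.6]
grip_width: 0.13
```

```bash
python3 s.py
```

```text
17.1167 q [-0.3898  0.4625  0.578   1.6948 -0.2833  1.0672  1.4117] p [ 0.6292 -0.0803  0.0835] yaw 64.96395945446301 F [-1.7635  1.6061  6.6237] M [ 0.3699  0.5033 -0.1315] 0.12991760474151756
```

move_arm(deltas=[[0, 0, 0, -0.05, 1], [0, 0, 0, -0.1, 1], [0, 0, 0, -0.15, 1], [0, 0, 0, -0.2, 1], [0, 0, 0, -0.2, 1], [0, 0, 0, -0.2, 1], [0, 0, 0, -0.2, 1]])

```text
time: 17.7
ee_pos: [0.6293, -0.0802, 0.0835]
ee_rot: [[-0.804, 0.595, 0.002], [0.595, 0.804, 0.001], [-0.001, 0.002, -1.0]]
ft_force: [-1.9, 2.8, 7.4]
grip_width: 0.129
```

```bash
python3 s.py
```

```text
17.7 q [-0.4205  0.4717  0.6199  1.6962 -0.307   1.0708  1.2304] p [ 0.6293 -0.0802  0.0835] yaw 53.51828037057336 F [-1.8846  2.7643  7.4434] M [ 0.4719  0.4727 -0.1765] 0.12927333270999042
```

move_arm(deltas=[[0, 0, 0, 0, 1]])

```text
time: 17.78
ee_pos: [0.6293, -0.0802, 0.0835]
ee_rot: [[-0.804, 0.595, 0.002], [0.595, 0.804, 0.001], [-0.001, 0.002, -1.0]]
ft_force: [-0.8, 2.4, 7.4]
grip_width: 0.129
```

```bash
python3 s.py
```

```text
17.7833 q [-0.4204  0.4717  0.6198  1.6962 -0.307   1.0708  1.2304] p [ 0.6293 -0.0802  0.0835] yaw 53.51705208577415 F [-0.7595  2.4375  7.3878] M [ 0.4959  0.4774 -0.0711] 0.12881140777126043
```

move_arm(deltas=[[0, 0, 0, -0.05, 1], [0, 0, 0, -0.1, 1], [0, 0, 0, -0.15, 1], [0, 0, 0, -0.15, 1], [0, 0, 0, -0.15, 1], [0, 0, 0, -0.15, 1]])

```text
time: 18.28
ee_pos: [0.6293, -0.0802, 0.0835]
ee_rot: [[-0.706, 0.708, 0.002], [0.708, 0.706, 0.001], [-0.0, 0.002, -1.0]]
ft_force: [-1.7, 3.2, 6.3]
grip_width: 0.128
```

```bash
python3 s.py
```

```text
18.2833 q [-0.4435  0.4795  0.6518  1.6973 -0.3255  1.0738  1.095 ] p [ 0.6293 -0.0802  0.0835] yaw 44.93496578268118 F [-1.7063  3.2216  6.3277] M [ 0.4809  0.4791 -0.099 ] 0.12831857015027118
```

move_arm(deltas=[[0, 0, 0, 0, 1]])

```text
time: 18.37
ee_pos: [0.6294, -0.0801, 0.0835]
ee_rot: [[-0.706, 0.708, 0.002], [0.708, 0.706, 0.001], [-0.0, 0.002, -1.0]]
ft_force: [-1.4, 3.3, 6.2]
grip_width: 0.127
```

```bash
python3 s.py
```

```text
18.3667 q [-0.4435  0.4794  0.6517  1.6973 -0.3255  1.0737  1.095 ] p [ 0.6294 -0.0801  0.0835] yaw 44.9344589166359 F [-1.4045  3.2753  6.2493] M [ 0.5261  0.4061 -0.0349] 0.12711107180857553
```

Single readings scatter by about 0.05. Camera calls let time pass, so I'll use them to average several samples here.

```bash
cat > t.py <<'E'
from h import *
np.set_printoptions(precision=3,suppress=True)
M=[];e=[]
for _ in range(10):
    read_camera('wrist'); o=get_obs(); M.append(o['ft_torque'][2]); e.append(o['joint_efforts'][6])
M=np.array(M);print('t',round(o['time'],2),'yaw',round(np.degrees(np.arctan2(o['ee_rot'][1,1],o['ee_rot'][0,1])),2),'Mz',M.mean(),'+-',M.std()/3,'e7',np.mean(e),np.std(e),'F',o['ft_force'])
E
python3 t.py
```

```text
t 18.87 yaw 44.93 Mz -0.05560137787487242 +- 0.009973690490024266 e7 0.061342377215623856 0.00038097556782053953 F [-2.056  2.849  6.738]
```

move_arm(deltas=[[0, 0, 0, -0.05, 1], [0, 0, 0, -0.1, 1], [0, 0, 0, -0.1, 1], [0, 0, 0, -0.1, 1]])

```text
time: 19.2
ee_pos: [0.6294, -0.08, 0.0835]
ee_rot: [[-0.632, 0.775, 0.002], [0.775, 0.632, 0.001], [-0.0, 0.002, -1.0]]
ft_force: [-2.3, 2.7, 7.1]
grip_width: 0.129
```

```bash
python3 t.py
```

```text
t 19.7 yaw 39.22 Mz -0.014814275809137554 +- 0.007762509028832455 e7 0.006930285235284828 0.012131718252981809 F [-1.331  2.227  7.751]
```

move_arm(deltas=[[0, 0, 0, -0.05, 1], [0, 0, 0, -0.1, 1], [0, 0, 0, -0.1, 1], [0, 0, 0, -0.1, 1]])

```text
time: 20.03
ee_pos: [0.6295, -0.08, 0.0835]
ee_rot: [[-0.552, 0.834, 0.002], [0.834, 0.552, 0.001], [-0.0, 0.002, -1.0]]
ft_force: [-0.7, 2.5, 6.3]
grip_width: 0.125
```

```bash
python3 t.py
```

```text
t 20.53 yaw 33.49 Mz 0.03142734428561865 +- 0.009136252711383703 e7 -0.04081718309316784 0.012173115054485872 F [-1.38   2.93   6.782]
```

The torque rises 0.04 to 0.046 per 0.1 rad, which matches the given 0.4 N m/rad. It is now about 0.21–0.23 above the slack reading (−0.18 to −0.2), so the clamp is right at roughly 85 N. I'll release and rise.

move_arm(deltas=[[0, 0, 0, 0, 0.8], [0, 0, 0, 0, 0.6], [0, 0, 0, 0, 0.4], [0, 0, 0, 0, 0.4], [0, 0, 0.02, 0, 0.4], [0, 0, 0.05, 0, 0.4], [0, 0, 0.085, 0, 0.4], [0, 0, 0.12, 0, 0.4]])

```text
time: 21.2
ee_pos: [0.628, -0.0811, 0.2032]
ee_rot: [[-0.551, 0.835, -0.001], [0.835, 0.551, -0.0], [0.0, -0.001, -1.0]]
ft_force: [0.5, 0.2, 0.2]
grip_width: 0.605
```

move_arm(deltas=[[-0.01, -0.02, 0, -0.12, 0.4], [-0.02, -0.045, 0, -0.24, 0.4], [-0.03, -0.07, 0, -0.36, 0.4], [-0.04, -0.095, 0, -0.48, 0.4], [-0.047, -0.12, 0, -0.6, 0.4], [-0.055, -0.14, 0, -0.72, 0.4], [-0.055, -0.14, 0, -0.84, 0.4], [-0.055, -0.14, 0, -0.97, 0.4]])

```text
time: 21.87
ee_pos: [0.5725, -0.2231, 0.2025]
ee_rot: [[0.381, 0.925, 0.0], [0.925, -0.381, -0.0], [-0.0, 0.0, -1.0]]
ft_force: [0.1, 2.3, -0.5]
grip_width: 0.601
```

move_arm(deltas=[[0, 0, 0, 0, 0.4], [0, 0, 0, 0, 0.4], [0, 0, 0, 0, 0.4]])

```text
time: 22.12
ee_pos: [0.5737, -0.2205, 0.2022]
ee_rot: [[0.367, 0.93, -0.0], [0.93, -0.367, -0.0], [-0.0, -0.0, -1.0]]
ft_force: [0.4, -1.4, -0.3]
grip_width: 0.601
```

```bash
python3 s.py; python3 - <<'E'
from h import *
o=get_obs(); P=(o['ee_pos'],o['ee_rot']); np.savez('w8.npz',p=o['ee_pos'],R=o['ee_rot']); im=read_camera('wrist')[:,:,::-1]; cv2.imwrite('pics/w8.png',im)
cv2.imwrite('pics/w8c.png',cv2.resize(im[0:300,180:460],None,fx=2,fy=2,interpolation=cv2.INTER_CUBIC))
E
```

```text
22.1167 q [-0.4655  0.4065  0.9921  1.6319 -0.351   1.2955  0.21  ] p [ 0.5737 -0.2205  0.2022] yaw -21.55783872519879 F [ 0.4432 -1.427  -0.3004] M [ 0.0314 -0.0039 -0.0217] 0.6012378560663498
```

View pics/w8c.png

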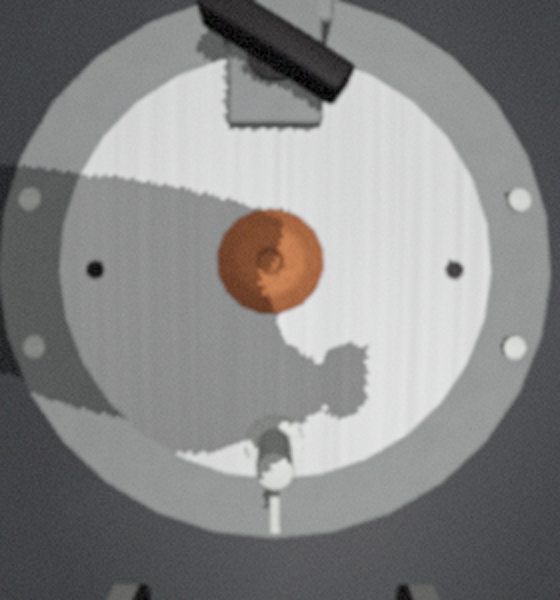

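All in line: peg top (276,471), peg base (274,433), fin (275,515) and plate axis x ≈ 275. The bar points about −55°, so the knob stayed where I left it, and the whorl is in place. I'll do a last numeric check and hand in.

```bash
python3 - <<'E'
from h import *
w=np.load('w8.npz'); P=(w['p'],w['R']); g=lambda x,y,z:at('wrist',180+x/2,y/2,z,P)[:2]
a=(g(95,269,.04)+g(454,269,.04))/2; f=g(275,515,.047); wh=g(270,261,.06)
d=(f-a)/np.linalg.norm(f-a); s=lambda p:(p-a)@np.array([-d[1],d[0]])*1000
print('peg top off mm',s(g(276,471,.085)),'base',s(g(274,433,.04)),'whorl',np.linalg.norm(wh-a)*1000,s(wh))
sign_off()
E
```

```text
peg top off mm 0.21639444118982104 base -0.3659903322492208 whorl 2.374866214151032 -1.8441806279276467
the job is handed in; nothing more can be done
```

I did the whole job and handed it in at about 22 s; no verdict was reported, so the results below are my own checks.

- **Loosening:** I backed the screw off about 0.95 rad, under a quarter turn. The fingertips rode up 3 mm on the first grip, so I regripped slightly higher.
- **Turning the plate:** I turned it about 52° clockwise by the pinched peg. The force on the tool stayed below about 7 N sideways, so the plate was free.
- **Retightening:** I turned the screw back about 1.25 rad. The torque rose at the expected 0.4 N m per rad and ended about 0.21–0.23 N m above slack, or roughly 85 N on the pad.

**Last checks:** After release the peg is within about 0.5 mm of the index line, and the whorl is about 2.4 mm from the axis. The knob stayed where I left it, and the robot is clear of everything.

**Uncertain or disagreeing:**
- The pad force is inferred from torque, not measured directly. Single torque readings scattered by about 0.05 N m, and the slack value came from a few of these.
- Slack torque while tightening read about −0.2 N m, opposite in sign to the drag I expected. I relied on the rise rather than the absolute value.
- The top and wrist cameras disagreed by about 5 mm on the knob. I used the wrist camera and the feel of the grip.

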